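# Rock the dowel chute's gate over and run the dowels into the empty bin

### The arm

A 6-joint arm with a two-finger parallel gripper is mounted at the origin on the work surface. World frame = base frame: x ahead of the robot, y to its left, z up, the work surface at z = 0. Lengths are in m, angles in degrees, forces in N, time in s.
With the tool pointing down it reaches from about 0.325 to 0.85 m from the base axis. Payload 15.5 kg.
Tool frame: the origin (TCP) lies at the very end of the fingers, on their centre line; the grasp point (between the pads) lies arm.grip_depth behind it (arm.grip_depth is the distance from the TCP to the grasp point, in m); z points along the fingers, y is the line along which they close (so a half turn about z gives the same grasp; the last joint's range is limited). The gripper opens to 91 mm and grips with 3 to 60 N. Pads are 32 mm wide; open, the fingers measure 118 mm over their backs; the gripper's body (76 mm by 178 mm) begins 60 mm behind the grasp point.
Start: joints at [-75.258, 28.281, 77.091, -0, 74.628, -5.472], TCP at [0.216, -0.587, 0.214] pointing down, gripper open.
Joint ranges: [-166.48, 166.48], [-47.26, 123.95], [12.59, 153.08], [-70.14, 250.14], [6.76, 159.57], [-176.63, 176.63]. Speed limits (degrees/s): [108.29, 108.29, 147.25, 172.46, 172.46, 172.46].

### API

Orientations are given as a 3x3 rotation matrix whose columns are the frame's x, y, z axes.
In Python, from rig import arm gives the robot as it stands. Calls block until the motion is done:
- arm.move_to(position, orientation): joint-space move of the TCP to a pose.
- arm.move_l(position, orientation=None, feed=0.15): straight line of the TCP; orientation=None keeps the orientation; feed is the mean speed in m/s.
- arm.move_joints(angles): joint-space move.
- arm.grip(opening): finger opening in m; the grip force is fixed at half the most; returns when the fingers have stopped.
- arm.sleep(seconds).
- arm.solve_ik(position, orientation): joint angles nearest the present ones, or None.
- arm.snapshot(name): name is "side" or "top"; returns the picture (420x560x3 uint8, red, green, blue); there is no depth.
- arm.get_calibration(name): a dict with "intrinsics" (3x3 intrinsics, pixels), "cam_to_world" (4x4, takes a point from camera to world coordinates). Camera axes: x right, y down, z forward; pixel columns grow to the right and rows downward; lengths in m; the calibration is good to about 2 mm. A picture is of the moment at which its call begins. get_calibration takes no time and is no camera call.
A pose or a line that the arm cannot do raises arm.Unreachable and nothing moves.
- arm.sign_off(): hands the job in; it is judged then, once.
Readings, each from a call of its own:
- arm.current_t(): time.
- arm.current_joint_positions(): joint angles.
- arm.current_dq(): joint speeds.
- arm.current_tau(): joint torques, N m.
- arm.current_ee_pos(): TCP position.
- arm.current_tool_rot(): TCP orientation.
- arm.current_force(): force on the tool from outside, world axes, zero at the start.
- arm.current_torque(): the same for the moment, N m.
- arm.current_width(): finger opening in m.
- arm.current_grasp_force(): force on a finger pad.
Only numpy, scipy, OpenCV 4.12 (cv2) and the standard library are available. Lean on these libraries where they do the work, as an engineer would, in place of code of your own. Each camera call takes 0.05 s, during which the arm holds its last target. There are 200 camera calls.

### The job

The left bin of the dowel chute is full. With your fingertips press down the raised right-hand end of the seesaw gate so that it rocks over its pivot to the right-hand chute, and only then press down the tail of the hold-back lever, so that all four waiting dowels roll down by themselves into the empty right-hand bin (left and right as seen from the robot). Do not touch the dowels or lift anything, and leave the other things on the bench where they are.

Things in the scene. Friction and masses are not known exactly. Their poses are not given: they have to be found in the camera images.
- feeder: The dowel chute, screwed to the bench: plywood base 170 x 720 x 12 mm with steel posts, sloping infeed, rocking gate, two side chutes, two bins. Origin: centre of the base's underside, below the gate's pivot; y runs along the machine to the left bin, x across it away from the robot. Posts and baffle at the pivot (y = -48 to 10, x = -64 to 64 mm) reach z = 248 mm; nothing stands over the gate right of them.
- gate (a joint): Seesaw gate: steel tray 250 mm long, 92 mm wide inside, lips 14 mm high, pivot at z = 170 mm about the machine's x. In rad: -0.32 = right end up (start; dowels would run left), +0.32 = right end down on its stop. A 36 mm steel weight on an arm beyond the far post (x = 76 to 106, up to z = 256 mm) tips with it: past level it drops to its stop and stays. About 0.6 N on the raised end moves it.
- gate_right_end (a point): Point on the gate tray's upper face, mid-width, 113 mm right of the pivot and 12 mm short of the tray's right end. Moves with the gate: z about 213 mm with the right end up, about 142 mm with it down.
- hold_back (a joint): Hold-back lever over the infeed, pivot at y = 110, z = 297 mm of the machine, about its x. In rad: about 0 = its paddle hangs in front of the waiting dowels and stops them; 0.5 (end stop) = tail right down, paddle lifted about 35 mm off the floor; the dowels pass from about 0.3. Friction keeps it where it is left; about 0.7 N on the tail moves it.
- hold_back_tail (a point): Centre of the upper face of the rubber pad (36 mm across the machine, 32 mm along it, 9 mm thick) on the tail of the hold-back lever, 78 mm uphill (left) of its pivot. Moves with the lever: z about 328 mm when raised, about 290 mm at lever 0.5, where its y in the machine is about 187 mm (182 at the start).
- bin_right: The empty grey bin at the right end of the chute's base, below the right-hand chute: 110 (x) x 150 (y) x 70 mm high, walls and floor 4 mm. Fixed. Origin: centre of its underside; axes as the machine's.
- bin_left: The same bin at the left end, below the left-hand chute, heaped full of dowels. Fixed. Origin: centre of its underside.
- dowel1_center (a point): Centre of waiting dowel 1 of 4 (1 is the lowest, next to the hold-back paddle): plain beech, 20 mm thick, 80 mm long, about 18 g, lying across the infeed, a channel 82 mm wide with walls 26 mm high that falls 12 degrees to the right. Released, it rolls into a bin within 2 s.
- dowel2_center (a point): Centre of waiting dowel 2 of 4 (1 is the lowest, next to the hold-back paddle): plain beech, 20 mm thick, 80 mm long, about 18 g, lying across the infeed, a channel 82 mm wide with walls 26 mm high that falls 12 degrees to the right. Released, it rolls into a bin within 2 s.
- dowel3_center (a point): Centre of waiting dowel 3 of 4 (1 is the lowest, next to the hold-back paddle): plain beech, 20 mm thick, 80 mm long, about 18 g, lying across the infeed, a channel 82 mm wide with walls 26 mm high that falls 12 degrees to the right. Released, it rolls into a bin within 2 s.
- dowel4_center (a point): Centre of waiting dowel 4 of 4 (1 is the lowest, next to the hold-back paddle): plain beech, 20 mm thick, 80 mm long, about 18 g, lying across the infeed, a channel 82 mm wide with walls 26 mm high that falls 12 degrees to the right. Released, it rolls into a bin within 2 s.
- frame: Bystander: walnut picture frame 200 x 280 x 40 mm lying at the right of the bench. Origin on its underside. Leave it alone.
- sander: Bystander: orbital sander standing on its pad, 125 mm across, 152 mm high, at the left of the bench. Origin on its underside. Leave it alone.
- glue: Bystander: white glue bottle, 60 mm across, 170 mm high, standing behind the left bin as seen from the robot. Origin on its underside. Leave it alone.
- tape: Bystander: yellow tape measure 68 x 34 x 64 mm high, between the robot and the left half of the chute. Origin on its underside. Leave it alone.
- chisel: Bystander: bench chisel lying between the robot and the right half of the chute, 260 mm long. Origin on its underside. Leave it alone.
- mallet: Bystander: wooden mallet lying beyond the chute, head 75 mm high. Origin on its underside. Leave it alone.
- square: Bystander: try square lying beyond the chute, 18 mm high. Origin on its underside. Leave it alone.

How it is judged:
By the outcome, as a careful person would: the job done as asked, in the order asked, and still so for the second after the job is handed in, with the robot touching nothing.
It also fails if it takes over 42 s, if anything falls off the work surface, if the arm or the gripper's body presses on something with over 40 N, if the wrist force passes 120 N, or if a joint passes its speed limit or range.

## Working session

There is one attempt and no reset: what is moved stays moved. The work goes in short steps, each a Python script; the robot and the scene stay as the last script left them, time stands still between calls to the robot, and variables do not carry over. Pictures are saved under pics/ and viewed, at most 10 in all, crops included, and the job is handed in when it is done.

```bash
mkdir -p pics
python3 - <<'E'
from rig import arm
import cv2,numpy as np
for n in("side","top"):
    p=arm.snapshot(n); cv2.imwrite(f"pics/{n}0.png",cv2.resize(p[:,:,::-1],(800,600),interpolation=cv2.INTER_CUBIC))
    c=arm.get_calibration(n); print(n,np.round(c["intrinsics"],1).tolist(),np.round(c["cam_to_world"],4).tolist())
print(arm.grip_depth,arm.current_t(),arm.current_tool_rot())
E
```

```text
side [[416.1, 0.0, 281.7], [0.0, 416.1, 211.0], [0.0, 0.0, 1.0]] [[-0.9183, -0.2841, 0.2757, 0.1785], [-0.3957, 0.6772, -0.6204, 0.8537], [-0.0104, -0.6788, -0.7343, 1.1933], [0.0, 0.0, 0.0, 1.0]]
top [[398.9, 0.0, 277.4], [0.0, 398.9, 204.2], [0.0, 0.0, 1.0]] [[-0.0099, -0.9817, 0.19, 0.3015], [-0.9999, 0.0104, 0.0015, 0.0334], [-0.0035, -0.19, -0.9818, 1.565], [0.0, 0.0, 0.0, 1.0]]
0.0188 0.1 [[ 9.38412827e-01  3.45515969e-01 -2.86891716e-04]
 [ 3.45516073e-01 -9.38412219e-01  1.07286169e-03]
 [ 1.01468153e-04 -1.10591287e-03 -9.99999383e-01]]
```

View pics/top0.png

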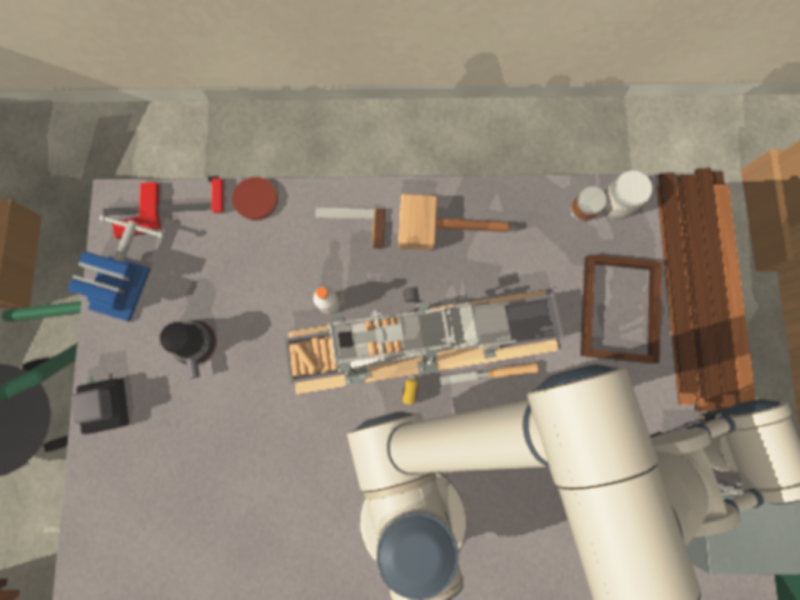

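View pics/side0.png

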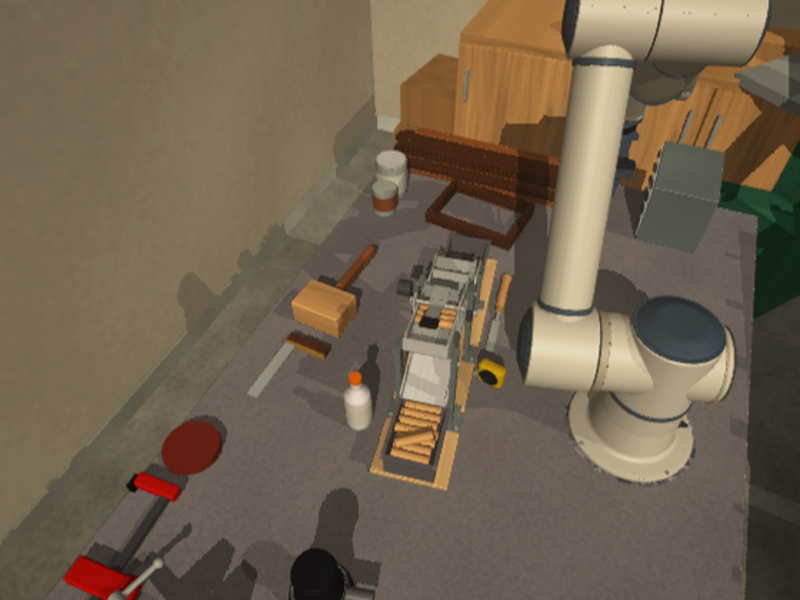

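Run:
```python
import cv2
from rig import arm
t=arm.snapshot("top")[:,:,::-1][195:285,195:400]; cv2.imwrite("pics/t1.png",cv2.resize(t,(800,351),interpolation=cv2.INTER_CUBIC))
t=arm.snapshot("side")[:,:,::-1][160:350,240:380]; cv2.imwrite("pics/s1.png",cv2.resize(t,(442,600),interpolation=cv2.INTER_CUBIC))
```

```text
(no output)
```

View pics/t1.png

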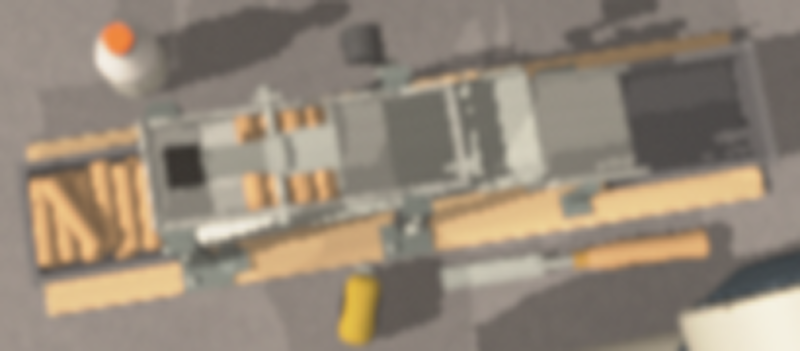

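View pics/s1.png

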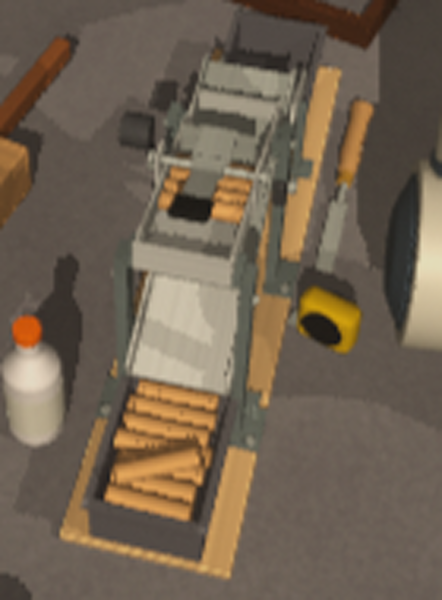

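```bash
cat > h.py <<'E'
from rig import arm
import numpy as np
from scipy.optimize import least_squares
def proj(n,P):
    c=arm.get_calibration(n);T=np.linalg.inv(c["cam_to_world"]);q=c["intrinsics"]@(T[:3,:3]@P+T[:3,3]);return q[:2]/q[2]
T=lambda u,v:("top",195+u/3.902,195+v/3.902)
S=lambda u,v:("side",240+u/3.157,160+v/3.157)
obs=[((-85,360,12),T(47,312)),((-85,-360,12),T(768,188)),((85,360,12),T(26,150)),((0,182,328),T(183,167)),
((-85,360,12),S(230,572)),((85,360,12),S(62,533)),((-85,-360,12),S(340,68)),((0,182,328),S(190,208))]
def W(p,P):
    c,s=np.cos(p[2]),np.sin(p[2]);x,y,z=np.array(P)/1000
    return np.array([p[0]+c*x-s*y,p[1]+s*x+c*y,z])
f=lambda p:np.concatenate([proj(o[0],W(p,P))-o[1:] for P,o in obs])
r=least_squares(f,[.5,0,0],loss="soft_l1");p=r.x
E
python3 - <<'E'
from h import *
print(p,np.degrees(p[2]));print(f(p).reshape(-1,2).round(1))
for P in [(0,182,328),(0,-107,213),(0,-113,142),(0,-290,0)]: print(P,W(p,P),T and ((proj("top",W(p,P))-195)*3.902).round(),((proj("side",W(p,P))-[240,160])*3.157).round())
E
```

```text
[ 0.46563253 -0.03388658  0.16084317] 9.215634938258942
[[ 0.2  1.1]
 [-1.1  0.9]
 [-0.4 -0.8]
 [ 0.3 -0.3]
 [ 0.4  0.3]
 [-0.9  0.1]
 [-0.7 -0.4]
 [ 0.5 -2.3]]
(0, 182, 328) [0.43648513 0.14576427 0.328     ] [184. 166.] [192. 201.]
(0, -107, 213) [ 0.48276864 -0.13950549  0.213     ] [523. 124.] [246.  74.]
(0, -113, 142) [ 0.48372954 -0.14542805  0.142     ] [519. 133.] [244. 117.]
(0, -290, 0) [ 0.51207619 -0.32014344  0.        ] [674. 122.] [264.  99.]
```

```bash
cat >> h.py <<'E'
def rot(sg):
    y=sg*np.array([np.cos(p[2]),np.sin(p[2]),0]);z=np.array([0,0,-1.]);return np.column_stack([np.cross(y,z),y,z])
q0=np.array([-75,28,77,0,75,-5])
def pick():
    best=None
    for sg in(1,-1):
        q=[arm.solve_ik(W(p,P),rot(sg)) for P in((0,-113,300),(0,186,420))]
        if all(v is not None for v in q):
            c=max(abs(v[5]) for v in q)
            if best is None or c<best[0]: best=(c,sg,q)
    return best
def press(y,ztop,zend,fmax):
    for z in np.arange(ztop,zend-.1,-4):
        arm.move_l(W(p,(0,y,z)),feed=.05); F=arm.current_force()
        print(round(arm.current_t(),1),z,np.round(F,1))
        if np.linalg.norm(F)>fmax: break
E
python3 - <<'E'
from h import *
b=pick();print(b);R=rot(b[1])
arm.grip(0);x=arm.current_ee_pos();arm.move_l([x[0],x[1],.36],feed=.25)
arm.move_to(W(p,(0,-114,330)),R)
arm.move_l(W(p,(0,-114,232)))
print(arm.current_t(),arm.current_width(),arm.current_force())
import cv2
a=arm.snapshot("top")[:,:,::-1][175:285,195:400];s=arm.snapshot("side")[:,:,::-1][120:320,240:380]
o=np.zeros((600,800,3),np.uint8);o[:220,:410]=cv2.resize(a,(410,220));o[:,420:800]=cv2.resize(s,(380,600)) if 0 else cv2.resize(s,(380,600),interpolation=cv2.INTER_CUBIC)
cv2.imwrite("pics/a2.png",o)
E
```

```text
(np.float64(32.72472169206795), 1, [array([-2.35090868e+01,  1.39298085e+01,  8.61226433e+01, -2.54444375e-14,
        7.99475483e+01, -3.27247217e+01]), array([ 1.15267939e+01,  6.00447756e+00,  7.80522113e+01, -2.54444375e-14,
        9.59433112e+01,  2.31115899e+00])])
4.9667 0.0007245254465700621 [-0.20923386 -0.78259287  0.02290743]
```

View pics/a2.png

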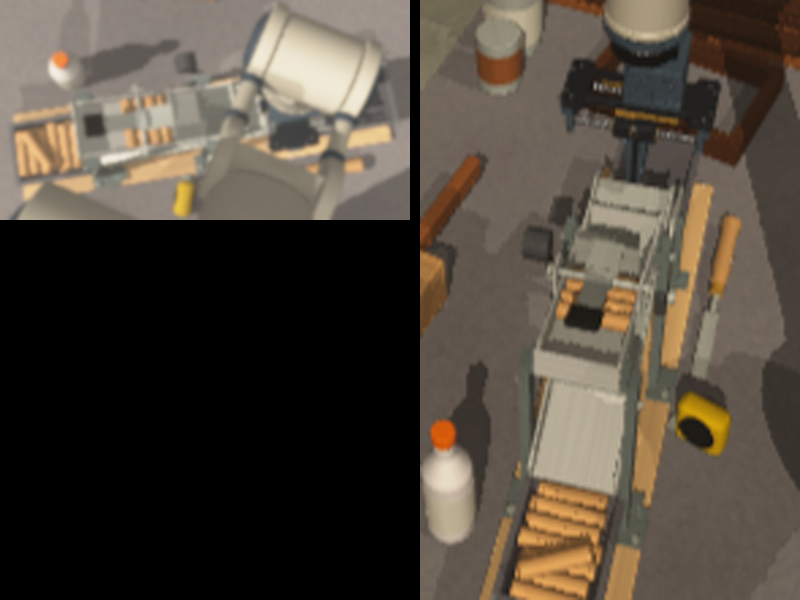

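The fingertips are over the raised tray end (about 633,180 in the side crop), centred between the lips. I'll press now.

Run:
```python
from h import *
arm.move_l(W(p,(0,-109,226)))
press(-109,222,158,8)
z=arm.current_ee_pos()[2]
arm.move_l(W(p,(0,-112,300)),feed=.2)
arm.move_l(W(p,(0,-112,400)),feed=.3)
arm.move_to(W(p,(0,186,420)),rot(1))
print(arm.current_t())
import cv2
a=arm.snapshot("top")[:,:,::-1][175:285,195:400];s=arm.snapshot("side")[:,:,::-1][120:320,240:380]
o=np.zeros((600,800,3),np.uint8);o[:220,:410]=cv2.resize(a,(410,220));o[:,420:800]=cv2.resize(s,(380,600),interpolation=cv2.INTER_CUBIC)
cv2.imwrite("pics/a3.png",o)
```

```text
5.6 222.0 [-0.2 -0.2  0.2]
5.8 218.0 [-0.  -1.   0.3]
6.1 214.0 [-0.6 -0.9  0.7]
6.3 210.0 [-0.5 -0.   0.3]
6.6 206.0 [ 0.1 -0.2  0.1]
6.8 202.0 [0.1 0.1 0.5]
7.1 198.0 [ 0.8 -0.7 -0.7]
7.3 194.0 [-0.3  0.3  0.1]
7.6 190.0 [ 0.5 -0.6 -0.9]
7.8 186.0 [ 0.2 -0.9  0.6]
8.1 182.0 [-1.  -0.3 -0.6]
8.3 178.0 [ 0.6  1.  -0.8]
8.6 174.0 [ 0.   0.3 -0. ]
8.8 170.0 [-0.7  0.3 -0. ]
9.1 166.0 [ 0.3  0.3 -0. ]
9.3 162.0 [-1.6 -0.2  0.3]
9.6 158.0 [-0.3  0.3 -0.1]
12.05
```

View pics/a3.png

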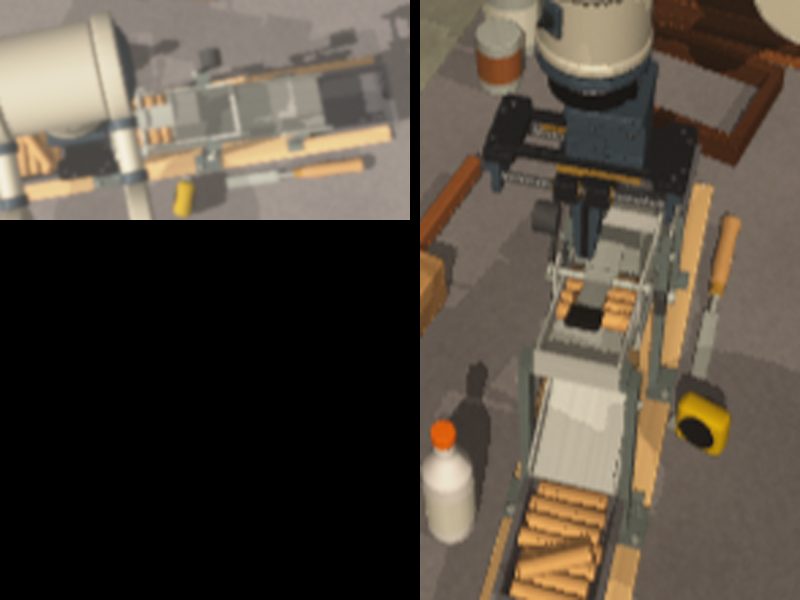

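The weight has swung over to the right (top view 185 → 208 px) and the dowels are still waiting, so the gate is tipped. Next is the tail.

Run:
```python
from h import *
arm.move_l(W(p,(0,187,340)))
press(187,334,296,6)
for z in (294,292,291,290):
    F=arm.current_force()
    if np.linalg.norm(F)>6: break
    arm.move_l(W(p,(0,187,z)),feed=.03); print(z,arm.current_force().round(1))
arm.sleep(1.5)
arm.move_l(W(p,(0,187,420)),feed=.15)
arm.move_to(W(p,(0,-20,450)),rot(1)) if 0 else arm.move_l(W(p,(-60,240,450)),feed=.2)
print(arm.current_t())
import cv2
a=arm.snapshot("top")[:,:,::-1][175:285,195:400];s=arm.snapshot("side")[:,:,::-1][120:320,240:380]
o=np.zeros((600,800,3),np.uint8);o[:220,:410]=cv2.resize(a,(410,220));o[230:450,:410]=cv2.resize(a[:,102:],(410,220));o[:,420:800]=cv2.resize(s,(380,600),interpolation=cv2.INTER_CUBIC)
cv2.imwrite("pics/a4.png",o)
```

```text
13.1 334.0 [-0.3 -0.8 -0.3]
13.3 330.0 [ 1.5 -0.  -0.2]
13.6 326.0 [-0.   0.8  0.3]
13.8 322.0 [-0.2  0.2 -0.9]
14.1 318.0 [-0.1 -0.6  0.8]
14.3 314.0 [ 1.   0.2 -0.5]
14.6 310.0 [ 0.3 -0.5 -0.1]
14.8 306.0 [-0.1 -1.  -0.2]
15.1 302.0 [ 0.   0.7 -0.5]
15.3 298.0 [-0.5 -0.3  0.4]
294 [0.2 0.7 0.9]
292 [-1.9 -0.4  8. ]
18.9583
```

View pics/a4.png

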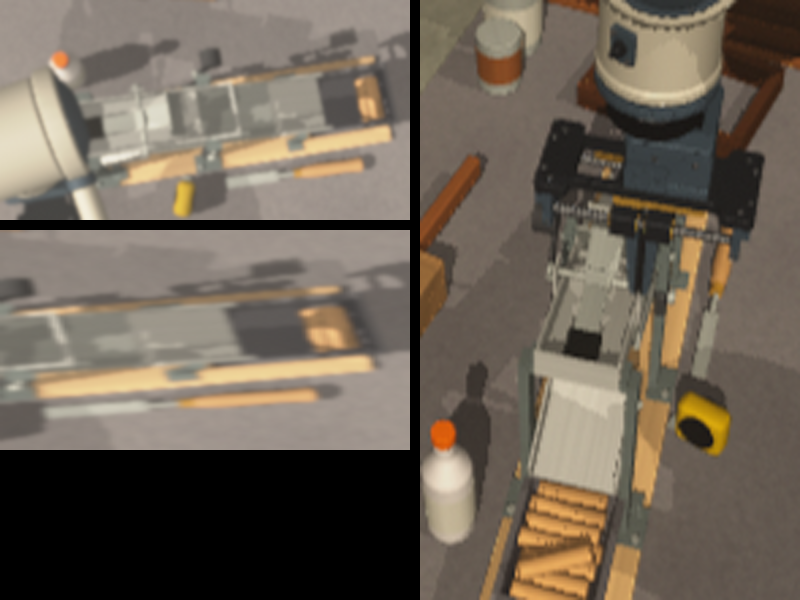

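The infeed, gate and chute are empty, and dowels lie in the right bin (about 368,98). I'll take one enlarged look before handing in.

Run:
```python
from rig import arm
import cv2
a=arm.snapshot("top")[:,:,::-1][195:255,295:400];cv2.imwrite("pics/a5.png",cv2.resize(a,(800,457),interpolation=cv2.INTER_CUBIC))
```

```text
(no output)
```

View pics/a5.png

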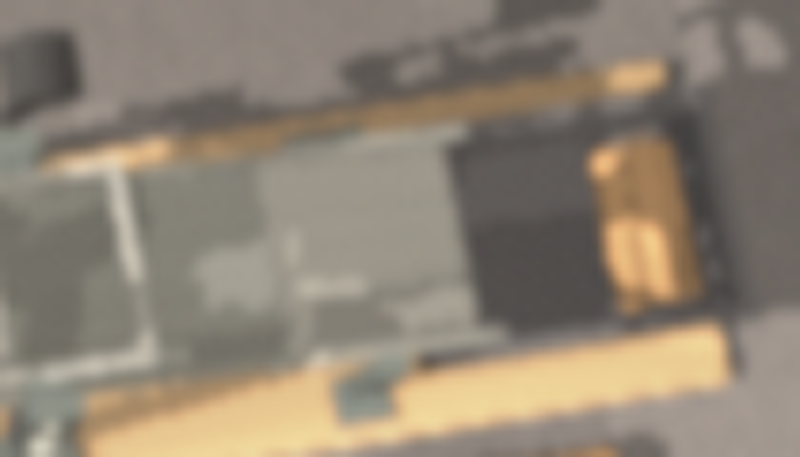

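The dowels are heaped against the end wall of the right bin (about 645,230), and none are loose or left in the chute.

```bash
python3 -c "
from rig import arm
print(arm.sign_off())"
```

```text
the job is handed in; nothing more can be done
None
```

I pressed the gate over to the right first, then the hold-back tail, and handed the job in at about 19 s; the dowels ran into the right-hand bin, and none remain on the infeed, gate or chute, though they lie stacked, so I couldn't count all four one by one.

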